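# Wind up the engraver's lift table to the height pointer and lock it

## Task

Fit the loose crank on the square drive of the lift table and wind the table up with it until the top of the brass plate is level with the top of the red pointer. Then press the green lock button on the control unit fully down and let it go, only once the plate is level. Leave the crank on its drive and the plate level, and do not turn the drive without the crank or shift the cup, the oil bottle, the ball vise or the round bench block.

Things in the scene. Friction and masses are not known exactly. Their poses are not given: they have to be found in the camera images.
- jack: Fixed lift table (screw jack), base 300 x 130 mm. Origin on the table under the axis of its upright drive; x points to the platform (130 x 130 mm, centre at x 175 mm). Round the drive a blue gearbox 70 x 70 mm, 50 mm high, with a brass collar 52 mm high on which the crank's hub rests when home. A gauge rod, 14 mm thick, 190 mm high, carries the red pointer at x 175, y -98 mm.
- shaft_tip (a point): Tip of the upright square drive shaft (steel, 15.5 x 15.5 mm, with a conical tip 8 mm high), on its axis, 82 mm above the table; it stands 30 mm out of the brass collar. Its x and y axes are square to the flats and turn with the shaft, which starts at any angle.
- shaft (a joint): Turning angle of the drive shaft in rad, growing clockwise seen from above; clockwise raises the platform by 10 mm a turn. It starts between 0 and 3 rad; stops at 0 and 34 rad. About 0.1 N m of friction: the height stays where it is left.
- plate_top (a point): Centre of the top face of the brass plate (112 x 110 mm) fixed on the platform; it starts 101 to 106 mm above the table, rises straight up by 10 mm a shaft turn, and can rise to 157 mm.
- pointer_tip (a point): Tip of the red height pointer, on its top face: a flat red tongue 14 mm wide and 4 mm thick, fixed, pointing at the middle of the platform's edge and ending 4 mm short of it. Its height (116 to 130 mm above the table) is the height wanted for the top of the plate.
- crank_boss (a point): Centre of the yellow boss (20 x 20 x 44 mm) of the loose 0.3 kg crank, on its hub's axis, 58 mm above the underside. Hub below: 40 x 40 x 36 mm, square socket 18 x 18 mm, 32 mm deep, open below, sides along x and y. z up; x along the arm (14 mm wide, its top 30 mm above the underside) to the knob. It starts upright on the table at any yaw, this point at 58 mm; home on the drive it is at 110 mm.
- crank_knob (a point): Centre of the crank's upright black knob, a sleeve of 24 mm diameter and 50 mm height that spins freely on its pin, 65 mm from the hub's axis along the crank's x; its middle is 59 mm above the crank's underside.
- console: Fixed ivory control unit 100 x 100 mm, top 50 mm above the table; origin under its centre. The green button is at the centre of its top.
- lock_button_top (a point): Centre of the top of the green lock button (28 mm diameter), 68 mm above the table when up; it is pressed straight down.
- lock_button (a joint): Travel of the lock button: 0 up, 0.006 m fully down; the spring takes about 5 N to push it fully down and brings it back.
- cup_center (a point): Loose white ceramic cup of gravers, 76 mm diameter, rim at 90 mm, handles to 135 mm; this point is on its axis 45 mm up.
- oil_center (a point): Loose amber oil bottle, 48 mm diameter, 115 mm high; this point is on its axis 57 mm up.
- vise_center (a point): Loose heavy round engraver's ball vise, 100 mm diameter, 74 mm high; this point is on its axis 40 mm up.
- anvil_center (a point): Loose round steel bench block with a black rubber foot, 84 mm diameter, 44 mm high; this point is on its axis 22 mm up.
There are look-alikes about, which are no part of the job. What is shaped like the console but pink is not meant.

How it is judged:
On the way, in this order (a step that is already met when the one before it is completed fails the run):
1. the crank is fully home on the square drive, and the plate has not been raised yet (horizontal distance between crank_boss and shaft_tip below 0.008 m and z of crank_boss in the frame of shaft_tip below 0.034 m and angle between crank_boss's own z axis and vertical below 0.15 rad and distance of plate_top from where it was at the start of the episode below 0.006 m), for 0.2 s.
2. wound with the crank on the drive, the plate's top is level with the pointer's top (z of plate_top in the frame of pointer_tip between -0.0025 and 0.0025 m and horizontal distance between crank_boss and shaft_tip below 0.008 m and z of crank_boss in the frame of shaft_tip below 0.034 m and angle between crank_boss's own z axis and vertical below 0.15 rad), for 0.3 s.
3. the lock button is pressed fully down with the plate level (z of plate_top in the frame of pointer_tip between -0.0025 and 0.0025 m and value of joint lock_button above 0.005 m), for 0.05 s.
At the end, for the whole second after the job is handed in: The plate's top is within 2.5 mm of the pointer's top, the crank rests fully home on the drive (within 8 mm of its axis, upright, at rest), the lock button is up again, and the cup, bottle, vise and bench block are within 20 mm of where they were (all of step 2 and value of joint lock_button below 0.0015 m and linear speed of crank below 0.02 m/s and distance of each of cup_center, oil_center, vise_center, anvil_center from where it was at the start of the episode below 0.02 m); the robot touches nothing.
It fails at once if the lock button is pressed down while the plate is more than 4 mm off the pointer's height (value of joint lock_button above 0.004 m and (z of plate_top in the frame of pointer_tip below -0.004 m or z of plate_top in the frame of pointer_tip above 0.004 m)).
It fails at once if the drive is turned without the crank on it (distance between crank_boss and shaft_tip above 0.08 m and (velocity of joint shaft above 0.8 rad/s or velocity of joint shaft below -0.8 rad/s)).
It fails at once if the cup, the oil bottle, the ball vise or the bench block is shifted by more than 20 mm (distance of any of cup_center, oil_center, vise_center, anvil_center from where it was at the start of the episode above 0.02 m).
It also fails if it takes over 70 s, if anything falls off the work surface, if the arm or the gripper's body presses on something with over 40 N, if the wrist force passes 120 N, or if a joint passes its speed limit or range.

## Robot

A 6-joint arm with a two-finger parallel gripper is mounted at the origin on the work surface. World frame = base frame: x ahead of the robot, y to its left, z up, the work surface at z = 0. Lengths are in m, angles in rad, forces in N, time in s.
With the tool pointing down it reaches from about 0.375 to 0.9 m from the base axis. Payload 3.1 kg.
Tool frame: the origin (TCP) lies midway between the tips of the shut fingers; the grasp point (between the pads) lies robot.hold_point_z behind it (robot.hold_point_z is the distance from the TCP to the grasp point, in m); z points along the fingers, y is the direction in which the jaws open and shut (so a half turn about z gives the same grasp; the last joint's range is limited). The gripper opens to 87 mm and grips with 3 to 60 N. Pads are 19 mm wide; open, the fingers measure 117 mm over their backs; the gripper's body (75 mm by 190 mm) begins 51 mm behind the grasp point.
Start: joints at [0.959, 0.527, 1.433, -0, 1.181, -0.178], TCP at [0.263, 0.567, 0.223] pointing down, gripper open.
Joint ranges: [-3.08, 3.08], [-0.75, 2.2], [0.22, 2.44], [-1.43, 4.57], [0, 2.65], [-2.85, 2.85]. Speed limits (rad/s): [2.79, 2.79, 3.14, 3.14, 3.14, 3.14].

## Interface

Orientations are given as a 3x3 rotation matrix whose columns are the frame's x, y, z axes.
In Python, from station import robot, optics, job_done gives the robot as it stands.
- The arm moves only by the tool send_rows, never from a script. Its arguments are lists of equal length, an entry for each row: "delta_pos": the shift along the tool's x, y, z in mm, a list of three; "turn": the turn, a rotation vector about the tool's x, y, z in rad, a list of three; "grip": the opening, from 0 (shut) to 1 (fully open). A call has 1 to 20 rows; each row shifts and turns the commanded pose from where the row before left it, along the tool's axes as they then stand; what a row does not reach is not made up. A row lasts 1/10 s, in which the tool goes at most 50 mm and 8.59 degrees, less where a joint would pass 70% of its speed; a pose out of reach is approached as far as the arm can. A call is refused whole if a number of a shift passes 50 or a number of a turn 0.15, either way. A call with a gripper value outside its range is refused whole. The fingers move at their own pace and stop on an object; "force" is the grip in N (left out, the last holds). Time passes only in rows, so rows that do not move let the fingers close. It gives the time, the measured TCP pose, the force and the opening at its end, in the units of the state.
- robot.observe(): the state, without advancing time (a new reading comes with each control period).
- optics.capture(name): name is "scene" or "top" or "wrist"; returns a dict with "image" (420x560x3 uint8, red, green, blue), "z_map" (420x560 float32, m along the optical axis (not along the pixel's ray), 0 where there is no reading), "fovy" (degrees; the focal length in pixels is half the picture's height over the tangent of half this angle, whatever the lens; pixels are square), "cx", "cy" (the principal point, pixels), "k1" (the pictures are not rectified: a ray, as slopes to the right and down, at radius r is drawn at 1 + k1 r^2 times it, then the intrinsics apply), "rvec" (rotation vector, rad) and "tvec" (3), from world to camera coordinates, as OpenCV has them. Camera axes: x right, y down, z forward; pixel columns grow to the right and rows downward; lengths in m; the calibration is good to about 2 mm. A picture is of the moment at which its call begins.
- job_done(): hands the job in, once; it reports no verdict.
Trained networks look in the newest picture that a camera, given by its name, has taken for a name from the list of things; names that differ only in an ending like _2 or _b are one class to them, and where a whole thing is asked for, a point or a joint stands for the part that bears it (a point fixed in the world has none). Each returns a list of dicts, best first, with "p" (0 to 1); they miss things now and then, are a little off and sometimes report something else, mostly with a low value. They report only what shows in the picture. A call takes as long as a camera call. They do not tell look-alikes from the thing itself.
- optics.search_frame(target, camera): "box" ([left, top, right, bottom] in pixels, round what is visible of it).
- optics.landmark_of(target, camera): "centre" ([row, column] in pixels: a listed point, or the origin of a listed thing).
The state is a dict: "clock": time; "joint_pos": joint angles; "dq": joint speeds; "joint_torque": joint torques, N m; "ee_pos": TCP position; "tool_rot": TCP orientation; "force": force on the tool from outside, world axes, zero at the start; "torque": the same for the moment, N m; "width": opening from 0.0 (shut) to 1.0 (fully open).
Only numpy, scipy, OpenCV 4.12 (cv2) and the standard library are available. Lean on these libraries where they do the work, as an engineer would, in place of code of your own. Each camera call takes 0.05 s, during which the arm holds its last target. There are 200 camera calls.

## Working session

There is one attempt and no reset: what is moved stays moved. The work goes in short steps, Python scripts to look and compute and a tool call to move; the robot and the scene stay as the last step left them, time stands still between calls to the robot, and variables do not carry over. Pictures are saved under pics/ and viewed, about 8 in all and at most 12, crops included, and the job is handed in when it is done.

Besides the shell and the picture viewer there is one more tool, called after "Request:" as name(argument=value, ...) on one line, values as JSON. send_rows: Moves the arm, as the interface text tells. Its arguments: {"type":"object","properties":{"delta_pos":{"type":"array"},"turn":{"type":"array"},"grip":{"type":"array"},"force":{"type":"number"}},"required":["delta_pos","turn","grip"]}

```bash
ls; mkdir -p pics; cat > h.py <<'E'
import numpy as np, cv2
from station import robot, optics, job_done
def cap(n):
    c=optics.capture(n); c['R']=cv2.Rodrigues(np.array(c['rvec'],float))[0]; c['t']=np.array(c['tvec'],float).ravel()
    h=c['image'].shape[0]; c['f']=h/2/np.tan(np.radians(c['fovy'])/2); return c
def rays(c,uv):
    uv=np.atleast_2d(np.array(uv,float)); d=(uv-[c['cx'],c['cy']])/c['f']; s=d.copy()
    for _ in range(20): s=d/(1+c['k1']*(s**2).sum(1,keepdims=True))
    return np.c_[s,np.ones(len(s))]
def atz(c,uv,z):  # intersect pixel (u,v) rays with plane z
    o=-c['R'].T@c['t']; r=rays(c,uv)@c['R']; return o+r*((z-o[2])/r[:,2])[:,None]
def cloud(c):
    h,w=c['z_map'].shape; vv,uu=np.mgrid[:h,:w]; r=rays(c,np.c_[uu.ravel(),vv.ravel()])*c['z_map'].reshape(-1,1)
    P=(r-c['t'])@c['R']; P[c['z_map'].ravel()==0]=np.nan; return P.reshape(h,w,3)
def proj(c,P):
    p=np.atleast_2d(P)@c['R'].T+c['t']; s=p[:,:2]/p[:,2:]; s=s*(1+c['k1']*(s**2).sum(1,keepdims=True)); return s*c['f']+[c['cx'],c['cy']]
def save(im,n,k=1): cv2.imwrite('pics/'+n,cv2.resize(im[:,:,::-1],None,fx=k,fy=k,interpolation=cv2.INTER_CUBIC))
E
python3 - <<'E'
from h import *
for n in ('scene','top'):
    c=cap(n); P=cloud(c); save(c['image'],n+'0.png',1.4); print(n,c['f'],c['k1'],-c['R'].T@c['t'])
    for t in ['shaft_tip','crank_boss','crank_knob','plate_top','pointer_tip','lock_button_top','cup_center','oil_center','vise_center','anvil_center','jack','console']:
        for d in optics.landmark_of(t,n)[:3]:
            r,q=d['centre']; p=P[int(round(r)),int(round(q))] if 0<=r<419.5 and 0<=q<559.5 else None
            print(t,round(d['p'],2),np.round([q,r]),np.round(p,3))
s=robot.observe(); print(s, robot.hold_point_z)
E
```

```text
pics
scene 429.63543539223855 -0.03347926015637772 [ 1.47691886 -0.12877155  0.91372825]
shaft_tip 0.63 [307. 214.] [ 0.498 -0.022 -0.   ]
crank_boss 0.74 [416. 200.] [0.502 0.305 0.061]
crank_boss 0.73 [267. 191.] [ 0.436 -0.147  0.042]
crank_boss 0.5 [208. 245.] [ 0.665 -0.308  0.039]
crank_knob 0.63 [410. 186.] [0.433 0.303 0.06 ]
plate_top 0.63 [325. 255.] [0.757 0.003 0.1  ]
pointer_tip 0.62 [296. 257.] [ 0.759 -0.07   0.095]
lock_button_top 0.52 [124. 180.] [ 0.41  -0.601  0.066]
lock_button_top 0.49 [213. 192.] [ 0.475 -0.311  0.07 ]
cup_center 0.87 [209. 242.] [ 0.663 -0.305  0.048]
cup_center 0.33 [215. 191.] [ 0.47  -0.305  0.07 ]
oil_center 0.62 [437. 246.] [0.698 0.311 0.069]
vise_center 0.58 [360. 190.] [0.453 0.142 0.06 ]
anvil_center 0.62 [263. 194.] [ 0.45  -0.159  0.041]
jack 0.56 [303. 234.] [ 0.628 -0.043  0.044]
console 0.91 [129. 195.] [ 0.451 -0.581  0.038]
console 0.83 [217. 211.] [ 0.532 -0.295  0.044]
console 0.45 [297. 258.] [ 0.765 -0.068  0.099]
top 483.29353840138054 0.024761021308158628 [ 0.28251654 -0.11168989  1.69515218]
shaft_tip 0.42 [260. 209.] [ 0
[... 923 characters left out ...]
        1.18142254e+00, -1.78505920e-01]), 'dq': array([ 4.23467923e-04, -4.64754740e-04,  3.17153437e-04, -2.48446588e-04,
       -2.16991496e-04, -5.90627826e-06]), 'joint_torque': array([-1.42489440e-03, -4.40032411e+01, -1.76974028e+01,  6.31053234e-02,
        5.06837759e-02, -3.36461073e-05]), 'ee_pos': array([0.26266063, 0.56710297, 0.2225337 ]), 'tool_rot': array([[-9.07373276e-01,  4.20325751e-01, -3.70376575e-05],
       [ 4.20325753e-01,  9.07373275e-01, -3.17097870e-05],
       [ 2.02785406e-05, -4.43404946e-05, -9.99999999e-01]]), 'force': array([ 0.79049848, -0.59552201,  0.83902507]), 'torque': array([-0.08685392,  0.02258467,  0.01128795]), 'width': 0.9980260128039523} 0.0187
```

View pics/scene0.png

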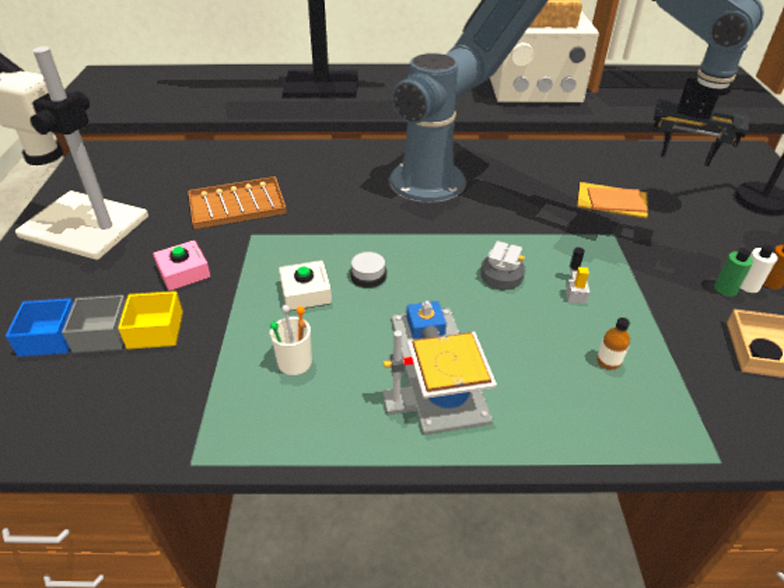

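View pics/top0.png

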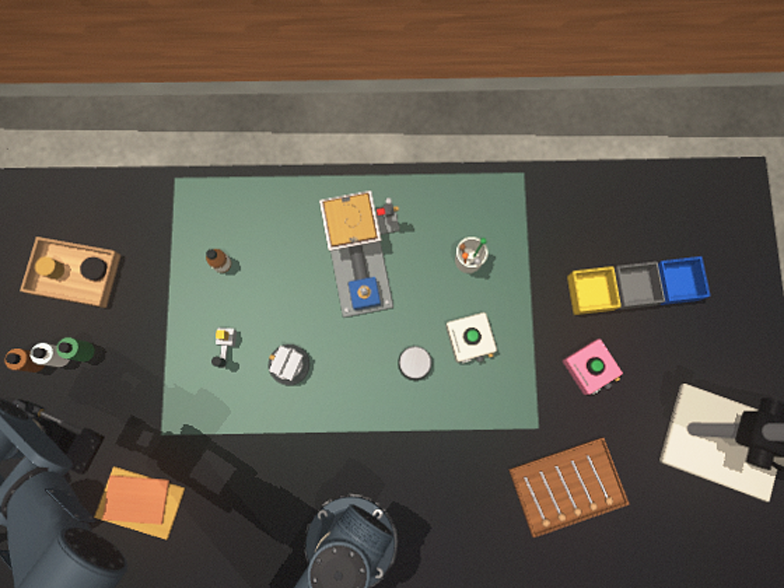

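The scene view shows the crank (yellow boss) at about scene px (413,199) and the blue gearbox with its drive at (305,222). The plate is at (325,257) with the pointer tip at about (292,257). Two things look like the console: the ivory one at scene (217,205) and the pink one at (129,190). The ivory one fits the description.

```bash
python3 - <<'E'
from h import *
def blob(c,mask,z,name):
    n,l,st,ce=cv2.connectedComponentsWithStats(mask.astype(np.uint8))
    for i in range(1,n):
        if st[i,4]>8: print(name,st[i].tolist(),np.round(ce[i],1),np.round(atz(c,ce[i],z)[0],4))
for n in('scene','top'):
    c=cap(n);P=cloud(c);im=cv2.cvtColor(c['image'],cv2.COLOR_RGB2HSV);H,S,V=[im[...,i] for i in range(3)]
    box=lambda x0,x1,y0,y1:(P[...,0]>x0)&(P[...,0]<x1)&(P[...,1]>y0)&(P[...,1]<y1)
    blob(c,box(.4,.6,.24,.36)&(abs(H.astype(int)-26)<8)&(S>140)&(P[...,2]>.074),.08,'boss')
    blob(c,box(.35,.6,.24,.36)&(V<70)&(P[...,2]>.076),.084,'knobtop')
    blob(c,(H>50)&(H<80)&(S>180)&(V>90)&(P[...,2]>.06)&(P[...,2]<.08),.068,'green')
    blob(c,((H<6)|(H>174))&(S>180)&box(.6,.9,-.2,.05),.12,'red')
    blob(c,(abs(H.astype(int)-110)<12)&(S>150)&box(.5,.7,-.15,.1),.05,'blue')
    y,x=(222,304) if n=='scene' else (208,260)
    save(c['image'][y-30:y+30,x-40:x+40],n+'_shaft.png',8)
E
```

```text
boss [413, 191, 8, 6, 39] [416.1 193.3] [0.4927 0.3031 0.08  ]
knobtop [410, 177, 7, 6, 36] [412.9 179.5] [0.4309 0.3079 0.084 ]
green [123, 176, 8, 7, 41] [126.6 179.1] [ 0.4079 -0.5931  0.068 ]
green [212, 191, 10, 7, 51] [216.4 193.8] [ 0.4806 -0.3     0.068 ]
red [288, 255, 7, 6, 31] [291.3 257.5] [ 0.7818 -0.0836  0.12  ]
blue [291, 215, 27, 27, 378] [303.1 228. ] [ 0.6097 -0.0424  0.05  ]
boss [154, 236, 7, 6, 32] [156.9 238.5] [0.4905 0.305  0.08  ]
knobtop [151, 255, 8, 7, 25] [154.7 257.6] [0.4266 0.3088 0.084 ]
red [269, 149, 6, 4, 19] [271.8 150.6] [ 0.7791 -0.0843  0.12  ]
blue [250, 201, 21, 19, 101] [259.1 210.4] [ 0.5862 -0.0366  0.05  ]
```

```bash
python3 - <<'E'
from h import *
a=cv2.imread('pics/scene_shaft.png');b=cv2.imread('pics/top_shaft.png')
cv2.imwrite('pics/shaft2.png',cv2.resize(np.hstack([a,b]),(800,300)))
E
```

Request:
send_rows(delta_pos=[[-32,-14,-3],[-32,-14,-3],[-32,-14,-3],[-32,-14,0],[-32,-14,0],[-32,-14,0],[-32,-14,0],[-32,-14,0],[-32,-14,0],[-30,-16,0],[0,0,0],[0,0,0],[0,0,0],[0,0,0]], turn=[[0,0,0],[0,0,0],[0,0,0],[0,0,0],[0,0,0],[0,0,0],[0,0,0],[0,0,0],[0,0,0],[0,0,0],[0,0,-0.12],[0,0,-0.12],[0,0,-0.12],[0,0,0]], grip=[1,1,1,1,1,1,1,1,1,1,1,1,1,1])

```text
clock: 2.8
ee_pos: [0.4916, 0.3044, 0.2316]
tool_rot: [[-0.997, 0.074, 0.0], [0.074, 0.997, 0.0], [-0.0, 0.0, -1.0]]
force: [-0.8, 0.1, -0.2]
width: 0.998
```

```bash
python3 - <<'E'
from h import *
c=cap('wrist'); save(c['image'],'w1.png'); P=cloud(c); R,t=c['R'],c['t']; s=robot.observe()
print(c['f'],c['k1'],'cam',-R.T@t,'axis',R[2],s['ee_pos'],s['joint_pos'],s['tool_rot'])
print(proj(c,[[.4915,.304,.08],[.429,.308,.084]]))
im=cv2.cvtColor(c['image'],cv2.COLOR_RGB2HSV);H,S,V=[im[...,i].astype(int) for i in range(3)]
for nm,m,z in(('boss',(abs(H-26)<8)&(S>140)&(P[...,2]>.072)&(P[...,2]<.09),.08),('knob',(V<75)&(P[...,2]>.078)&(P[...,2]<.09),.084)):
    n,l,st,ce=cv2.connectedComponentsWithStats(m.astype(np.uint8))
    for i in range(1,n):
        if st[i,4]>50:
            r=cv2.minAreaRect(np.argwhere(l==i)[:,::-1].astype(np.float32)); w=atz(c,cv2.boxPoints(r),z)
            print(nm,st[i],ce[i],atz(c,ce[i],z)[0],'rect',w.mean(0),np.round(w[:,:2],4).tolist(),np.degrees(np.arctan2(*(w[1]-w[0])[[1,0]])))
E
```

```text
330.8102590960471 -0.05062046983071831 cam [0.41378507 0.31009486 0.39451861] axis [ 0.28485565 -0.02012225 -0.9583592 ] [0.49158245 0.3045327  0.23158158] [ 3.61455551e-01  4.53891981e-01  1.54243488e+00  4.82738502e-05
  1.14518063e+00 -1.13293928e+00] [[-9.97081302e-01  7.63470566e-02  6.41139634e-05]
 [ 7.63470612e-02  9.97081301e-01  7.12436409e-05]
 [-5.84875917e-05  7.59306149e-05 -9.99999995e-01]]
[[276.59751438 195.74316095]
 [275.89230246 130.37838464]]
boss [269 183  20  21 414] [278.48792271 193.10144928] [0.48898853 0.30603735 0.08      ] rect [0.48897337 0.30605074 0.08      ] [[0.4783, 0.2976], [0.4797, 0.3159], [0.4997, 0.3147], [0.4983, 0.296]] 85.77332347456549
knob [267 113  26  26 512] [279.73828125 125.60351562] [0.42500728 0.31181704 0.084     ] rect [0.42499424 0.31160102 0.084     ] [[0.4131, 0.3011], [0.4147, 0.3237], [0.4369, 0.3223], [0.4352, 0.2993]] 85.79379959596908
```

View pics/w1.png

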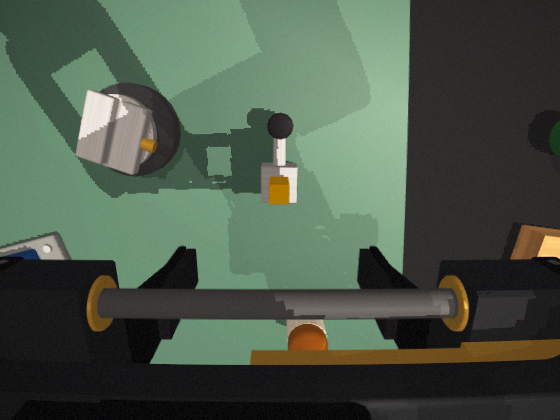

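View pics/shaft2.png

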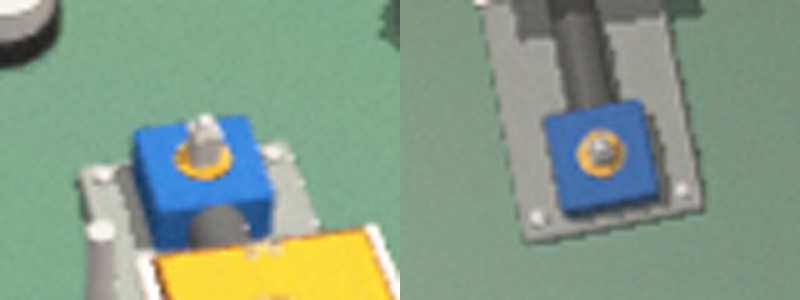

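Wrist view: crank boss at (278,193) and knob at (280,126). Both agree with the overview cameras to about 2 mm, with the crank's x axis along tool x (about 175°). Shaft crop: the square drive is on the blue box. I'll grasp the boss next.

Request:
send_rows(delta_pos=[[1.5,0.5,30],[0,0,35],[0,0,35],[0,0,35],[0,0,30],[0,0,15],[0,0,7.5],[0,0,0],[0,0,0],[0,0,0],[0,0,0],[0,0,0],[0,0,0],[0,0,0],[0,0,0]], turn=[[0,0,0],[0,0,0],[0,0,0],[0,0,0],[0,0,0],[0,0,0],[0,0,0],[0,0,0],[0,0,0],[0,0,0],[0,0,0],[0,0,0],[0,0,0],[0,0,0],[0,0,0]], grip=[1,1,1,1,1,1,1,1,0,0,0,0,0,0,0], force=35)

```text
clock: 4.35
ee_pos: [0.4901, 0.3052, 0.0441]
tool_rot: [[-0.997, 0.074, 0.0], [0.074, 0.997, 0.0], [-0.0, 0.0, -1.0]]
force: [0.2, -0.2, -0.7]
width: 0.447
```

Request:
send_rows(delta_pos=[[0,0,0],[0,0,0],[0,0,0],[0,0,0],[0,0,0],[0,0,0],[0,0,0],[0,0,0]], turn=[[0,0,0],[0,0,0],[0,0,0],[0,0,0],[0,0,0],[0,0,0],[0,0,0],[0,0,0]], grip=[0,0,0,0,0,0,0,0])

```text
clock: 5.15
ee_pos: [0.4901, 0.3053, 0.044]
tool_rot: [[-0.997, 0.074, 0.0], [0.074, 0.997, 0.0], [-0.0, 0.0, -1.0]]
force: [-0.6, 0.8, -1.2]
width: 0.227
```

Request:
send_rows(delta_pos=[[0,0,-20],[0,0,-40],[0,0,-40],[0,0,-30],[0,0,-20],[-13,-29,0],[-13,-29,0],[-13,-29,0],[-13,-29,0],[-13,-29,0],[-13,-29,0],[-13,-29,0],[-13,-29,0],[-12,-28,0],[0,0,0],[0,0,0],[0,0,0]], turn=[[0,0,0],[0,0,0],[0,0,0],[0,0,0],[0,0,0],[0,0,0],[0,0,0],[0,0,0],[0,0,0],[0,0,0],[0,0,0],[0,0,0],[0,0,0],[0,0,0],[0,0,0],[0,0,0],[0,0,0]], grip=[0,0,0,0,0,0,0,0,0,0,0,0,0,0,0,0,0])

```text
clock: 6.85
ee_pos: [0.5853, 0.038, 0.1934]
tool_rot: [[-0.997, 0.073, -0.003], [0.073, 0.997, 0.001], [0.003, 0.0, -1.0]]
force: [-0.5, -0.1, -3.4]
width: 0.227
```

```bash
python3 - <<'E'
from h import *
c=cap('wrist'); np.save('w2.npy',c,allow_pickle=True); s=robot.observe(); T=s['ee_pos'];print(T,s['joint_pos'])
u=proj(c,[[.586,-.038,.08]])[0]; print(u)
x,y=u.astype(int); x0=max(0,x-50);y0=max(0,y-50); print(x0,y0)
a=cv2.resize(c['image'],(448,336)); b=cv2.resize(c['image'][y0:y0+84,x0:x0+84],(336,336),interpolation=cv2.INTER_CUBIC)
save(np.hstack([a,b]),'w2.png')
E
```

```text
[0.58549589 0.03831586 0.19356754] [-1.25081228e-01  5.11343642e-01  1.55957563e+00  2.24531663e-04
  1.07266088e+00 -1.62321358e+00]
[190.50903259 213.69634778]
140 163
```

View pics/w2.png

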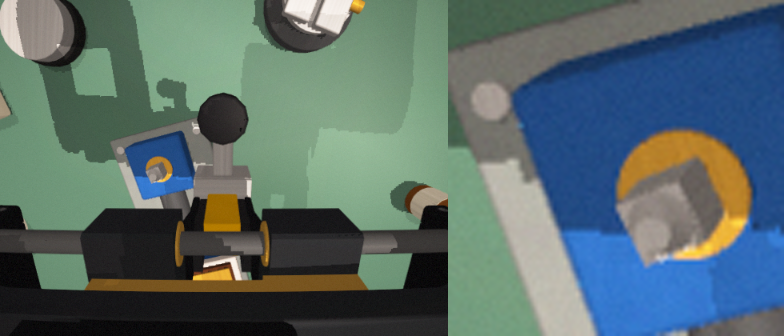

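```bash
cat > fit.py <<'E'
from h import *
from scipy.optimize import differential_evolution
def hullmask(c,P,roi):
    x0,y0,w,h=roi; k=4; p=(proj(c,P)-[x0,y0]+.5)*k-.5
    m=np.zeros((h*k,w*k),np.uint8); cv2.fillConvexPoly(m,cv2.convexHull(np.round(p).astype(np.int32)),1)
    return cv2.resize(m.astype(np.float32),(w,h),interpolation=cv2.INTER_AREA)
def sq(x,y,a,half,z):
    return [[x+half*np.sqrt(2)*np.cos(a+np.pi/4+i*np.pi/2),y+half*np.sqrt(2)*np.sin(a+np.pi/4+i*np.pi/2),z] for i in range(4)]
def fitshaft(c,x=.586,y=-.038):
    u=proj(c,[[x,y,.068]])[0].astype(int); roi=(u[0]-28,u[1]-28,56,56)
    hsv=cv2.cvtColor(c['image'],cv2.COLOR_RGB2HSV)[roi[1]:roi[1]+56,roi[0]:roi[0]+56]
    m=(hsv[...,1]<90).astype(np.uint8); n,l,st,ce=cv2.connectedComponentsWithStats(m)
    i=min((i for i in range(1,n) if st[i,4]>60),key=lambda i:np.hypot(*(ce[i]-28))); m=(l==i).astype(np.float32)
    def cost(p):
        q=hullmask(c,np.array(sq(*p,.00775,.052)+sq(*p,.00775,.074)+[[p[0],p[1],.082]]),roi); return np.abs(q-m).sum()
    r=differential_evolution(cost,[(x-.012,x+.012),(y-.012,y+.012),(-.1,np.pi/2+.1)],seed=1,popsize=20,tol=1e-6,maxiter=150)
    return r.x,r.fun,m.sum()
E
python3 - <<'E'
from fit import *
c=np.load('w2.npy',allow_pickle=True).item(); x,f,a=fitshaft(c); print('shaft',x,np.degrees(x[2]),f,a)
hsv=cv2.cvtColor(c['image'],cv2.COLOR_RGB2HSV).astype(int); P=cloud(c)
m=((hsv[...,2]<75)&(P[...,2]>.2)&(P[...,2]<.25)); m[220:]=0
n,l,st,ce=cv2.connectedComponentsWithStats(m.astype(np.uint8)); i=1+st[1:,4].argmax(); print(st[i],ce[i])
cn=max(cv2.findContours((l==i).astype(np.uint8),0,1)[0],key=cv2.contourArea); (u,r)=cv2.minEnclosingCircle(cn); z=.084+.1494
k=atz(c,[u],z)[0]; print('knob',u,r,k,'radius mm',np.linalg.norm(atz(c,[[u[0]+r,u[1]]],z)[0]-k))
o=P[...,2]; hm=(hsv[...,1]>150)&(abs(hsv[...,0]-109)<12)&(o>.04)&(o<.056); hm[:150]=0; q=cv2.findNonZero((hm&(P[...,1]<.02)).astype(np.uint8)); 
rr=cv2.minAreaRect(cv2.convexHull(q)); w=atz(c,cv2.boxPoints(rr),.05); print('gearbox',w.mean(0),np.linalg.norm(w[1]-w[0]),np.linalg.norm(w[2]-w[1]),np.degrees(np.arctan2(*(w[1]-w[0])[[1,0]])))
E
```

```text
shaft [ 0.59264177 -0.0384263   0.30400779] 17.41836310618521 29.625 451.0
[ 246  116   64   65 3128] [278.02173913 148.24776215]
knob (277.5854187011719, 148.14816284179688) 32.32909393310547 [0.51998155 0.04294745 0.2334    ] radius mm 0.011905970620880718
gearbox [ 0.64232714 -0.02981469  0.05      ] 0.06978150411912114 0.17243410538407714 102.19633568422425
```

Request:
send_rows(delta_pos=[[0,0,0],[0,0,0],[0,0,0],[4,-19,0],[4,-19,0],[4,-19,0],[3.5,-18.5,0],[0,0,0],[0,0,25],[0,0,25],[0,0,10],[0,0,0],[0,0,0]], turn=[[0,0,-0.126],[0,0,-0.126],[0,0,-0.126],[0,0,0],[0,0,0],[0,0,0],[0,0,0],[0,0,0],[0,0,0],[0,0,0],[0,0,0],[0,0,0],[0,0,0]], grip=[0,0,0,0,0,0,0,0,0,0,0,0,0])

```text
clock: 8.2
ee_pos: [0.5949, -0.0386, 0.1346]
tool_rot: [[-0.954, -0.3, 0.001], [-0.3, 0.954, -0.0], [-0.001, -0.0, -1.0]]
force: [-0.0, 0.3, -3.7]
width: 0.225
```

Request:
send_rows(delta_pos=[[1.4,0.4,3],[0,0,4],[0,0,4],[0,0,4],[0,0,4],[0,0,3],[0,0,0]], turn=[[0,0,0],[0,0,0],[0,0,0],[0,0,0],[0,0,0],[0,0,0],[0,0,0]], grip=[0,0,0,0,0,0,0])

```text
clock: 8.9
ee_pos: [0.5926, -0.0393, 0.1114]
tool_rot: [[-0.954, -0.299, -0.001], [-0.299, 0.954, 0.0], [0.001, 0.001, -1.0]]
force: [-0.0, -0.1, -3.6]
width: 0.226
```

Request:
send_rows(delta_pos=[[0,0,4],[0,0,4],[0,0,4],[0,0,2],[0,0,1],[0,0,0]], turn=[[0,0,0],[0,0,0],[0,0,0],[0,0,0],[0,0,0],[0,0,0]], grip=[0,0,0,0,0,0])

```text
clock: 9.5
ee_pos: [0.5929, -0.0394, 0.0969]
tool_rot: [[-0.954, -0.299, -0.0], [-0.299, 0.954, 0.0], [0.0, 0.0, -1.0]]
force: [0.4, -0.0, -4.3]
width: 0.225
```

```bash
python3 - <<'E'
from h import *
s=robot.observe(); print(s['ee_pos'],s['force'],s['torque'])
for n in('scene','top'):
    c=cap(n);P=cloud(c);hsv=cv2.cvtColor(c['image'],cv2.COLOR_RGB2HSV).astype(int);o=P
    # plate & pointer heights from depth
    near=lambda x0,x1,y0,y1:(o[...,0]>x0)&(o[...,0]<x1)&(o[...,1]>y0)&(o[...,1]<y1)
    pl=near(.7,.85,-.07,.07)&(abs(hsv[...,0]-22)<10)&(hsv[...,1]>120)&(o[...,2]>.09)
    rd=near(.7,.85,-.15,0)&((hsv[...,0]<6)|(hsv[...,0]>174))&(hsv[...,1]>180)
    print(n,'plate',pl.sum(),np.nanmedian(o[pl],0),'red',rd.sum(),np.nanmedian(o[rd],0),np.nanmax(o[rd][:,2]), np.nanmin(o[rd][:,2]))
E
```

```text
[ 0.59288545 -0.03935093  0.0968703 ] [ 0.36905822 -0.02151433 -4.29374209] [ 0.11228891 -0.01596905  0.05199816]
scene plate 1557 [ 0.76782572 -0.00803858  0.10245624] red 31 [ 0.77875274 -0.08397731  0.11625344] 0.12422046299660242 0.11401532117991225
top plate 911 [ 0.770798   -0.01249188  0.10270093] red 19 [ 0.7797246  -0.08469124  0.11705339] 0.12554580423415967 0.010199699863630939
```

Crank is home: TCP z 0.097 against about 0.096 expected, with no contact force. Plate is at about 0.1026 and the pointer at about 0.117, so it needs roughly 1.45 turns clockwise, which is + about tool z.

Request:
send_rows(delta_pos=[[0,0,0],[0,0,0],[0,0,0],[0,0,0],[0,0,0],[0,0,0],[0,0,0],[0,0,0],[0,0,0],[0,0,0],[0,0,0],[0,0,0],[0,0,0],[0,0,0],[0,0,0],[0,0,0],[0,0,0]], turn=[[0,0,0.05],[0,0,0.1],[0,0,0.14],[0,0,0.14],[0,0,0.14],[0,0,0.14],[0,0,0.14],[0,0,0.14],[0,0,0.14],[0,0,0.14],[0,0,0.14],[0,0,0.14],[0,0,0.14],[0,0,0.14],[0,0,0.14],[0,0,0.14],[0,0,0]], grip=[0,0,0,0,0,0,0,0,0,0,0,0,0,0,0,0,0])

```text
clock: 11.3
ee_pos: [0.5916, -0.0388, 0.097]
tool_rot: [[0.232, 0.973, -0.003], [0.973, -0.232, 0.001], [0.0, -0.003, -1.0]]
force: [-2.4, 0.9, -2.8]
width: 0.231
```

```bash
cat > lvl.py <<'E'
from h import *
def lvl():
  for n in('scene','top'):
    c=cap(n);o=cloud(c);hsv=cv2.cvtColor(c['image'],cv2.COLOR_RGB2HSV).astype(int)
    near=lambda x0,x1,y0,y1:(o[...,0]>x0)&(o[...,0]<x1)&(o[...,1]>y0)&(o[...,1]<y1)
    pl=near(.7,.85,-.07,.07)&(abs(hsv[...,0]-22)<10)&(hsv[...,1]>120)&(o[...,2]>.09)
    rd=near(.7,.85,-.15,0)&((hsv[...,0]<6)|(hsv[...,0]>174))&(hsv[...,1]>180)&(o[...,2]>.1)
    print(n,'plate',pl.sum(),np.round(np.nanmedian(o[pl],0),4),np.nanstd(o[pl][:,2]).round(4),'red',rd.sum(),np.round(np.nanmedian(o[rd],0),4),np.sort(o[rd][:,2]).round(4))
E
python3 - <<'E'
from lvl import *
s=robot.observe(); print(s['ee_pos'],s['joint_pos'],s['force'],s['torque']); lvl()
E
```

```text
[ 0.5915932  -0.03883827  0.09695653] [-2.53942821e-01  6.51779785e-01  1.61741518e+00  1.22289063e-04
  8.75447651e-01 -1.94194112e-02] [-2.37520045  0.88863617 -2.78080302] [ 0.1662154   0.62552207 -0.01521618]
scene plate 1566 [ 0.7669 -0.0083  0.1056] 0.0016 red 30 [ 0.7784 -0.0838  0.1163] [0.1126 0.113  0.1141 0.1143 0.1145 0.1146 0.115  0.1157 0.1158 0.116
 0.1161 0.1161 0.1161 0.1162 0.1163 0.1164 0.1167 0.1168 0.1169 0.1171
 0.1174 0.1176 0.1178 0.1179 0.1179 0.1179 0.1181 0.12   0.1201 0.1265]
top plate 902 [ 0.771  -0.0124  0.1056] 0.0038 red 18 [ 0.7797 -0.0848  0.1176] [0.1091 0.1132 0.1139 0.114  0.114  0.1159 0.1162 0.1163 0.1168 0.1185
 0.1192 0.1193 0.1195 0.1202 0.1204 0.1224 0.1233 0.1258]
```

Request:
send_rows(delta_pos=[[0,0,0],[0,0,0],[0,0,0],[0,0,0],[0,0,0],[0,0,0],[0,0,0],[0,0,0],[0,0,0],[0,0,0],[0,0,0],[0,0,0],[0,0,0],[0,0,0],[0,0,0],[0,0,0],[0,0,0],[0,0,0],[0,0,0],[0,0,0]], turn=[[0,0,0.07],[0,0,0.14],[0,0,0.14],[0,0,0.14],[0,0,0.14],[0,0,0.14],[0,0,0.14],[0,0,0.14],[0,0,0.14],[0,0,0.14],[0,0,0.14],[0,0,0.14],[0,0,0.14],[0,0,0.14],[0,0,0.14],[0,0,0.14],[0,0,0.14],[0,0,0.14],[0,0,0.07],[0,0,0]], grip=[0,0,0,0,0,0,0,0,0,0,0,0,0,0,0,0,0,0,0,0])

```text
clock: 13.4
ee_pos: [0.5919, -0.0381, 0.0969]
tool_rot: [[0.379, -0.925, -0.002], [-0.925, -0.379, 0.002], [-0.003, 0.001, -1.0]]
force: [-3.4, 5.6, -2.1]
width: 0.227
```

Request:
send_rows(delta_pos=[[0,0,0],[0,0,0],[0,0,0],[0,0,0],[0,0,0],[0,0,0]], turn=[[0,0,0],[0,0,0],[0,0,0],[0,0,0],[0,0,0],[0,0,0]], grip=[0.42,0.42,0.42,0.42,0.42,0.42])

```text
clock: 14.0
ee_pos: [0.5932, -0.0396, 0.0972]
tool_rot: [[0.377, -0.926, 0.001], [-0.926, -0.377, -0.0], [0.0, -0.0, -1.0]]
force: [1.2, -0.9, 0.5]
width: 0.422
```

```bash
python3 - <<'E'
from lvl import *
s=robot.observe(); print(s['ee_pos'],s['joint_pos'],s['force'],s['torque'],s['width']); lvl()
E
```

```text
[ 0.59319359 -0.03957241  0.09717902] [-2.54377267e-01  6.52006162e-01  1.61584609e+00 -1.11496085e-04
  8.73109962e-01  2.50062775e+00] [ 1.15351592 -0.86804125  0.5352401 ] [0.02636118 0.17203341 0.00841099] 0.42167607854696515
scene plate 1594 [ 0.7674 -0.0082  0.1097] 0.0015 red 32 [ 0.7799 -0.0839  0.1165] [0.1122 0.1125 0.1148 0.1153 0.1154 0.1154 0.1154 0.1157 0.1157 0.1159
 0.116  0.1161 0.1161 0.1161 0.1162 0.1164 0.1165 0.1166 0.1167 0.1167
 0.1167 0.1172 0.1173 0.1173 0.1173 0.1174 0.1174 0.1178 0.1181 0.1186
 0.1188 0.1233]
top plate 925 [ 0.7703 -0.0127  0.1097] 0.0038 red 19 [ 0.7794 -0.0848  0.1166] [0.1091 0.1106 0.111  0.1142 0.1148 0.1151 0.1155 0.1158 0.1163 0.1166
 0.1167 0.1169 0.1174 0.1182 0.1184 0.1187 0.1189 0.123  0.1258]
```

Request:
send_rows(delta_pos=[[0,0,0],[0,0,0],[0,0,0],[0,0,0],[0,0,0],[0,0,0],[0,0,0],[0,0,0],[0,0,0],[0,0,0],[0,0,0],[0,0,0],[0,0,0],[0,0,0],[0,0,0],[0,0,0],[0,0,0],[0,0,0],[0,0,0],[0,0,0]], turn=[[0,0,-0.14],[0,0,-0.14],[0,0,-0.14],[0,0,-0.14],[0,0,-0.14],[0,0,-0.14],[0,0,-0.14],[0,0,-0.14],[0,0,-0.14],[0,0,-0.14],[0,0,-0.14],[0,0,-0.14],[0,0,-0.14],[0,0,-0.14],[0,0,-0.14],[0,0,-0.14],[0,0,-0.14],[0,0,-0.14],[0,0,-0.14],[0,0,-0.14]], grip=[0.42,0.42,0.42,0.42,0.42,0.42,0.42,0.42,0.42,0.42,0.42,0.42,0.42,0.42,0.42,0.42,0.42,0.42,0.42,0.42])

```text
clock: 16.1
ee_pos: [0.593, -0.0394, 0.097]
tool_rot: [[-0.051, 0.999, 0.0], [0.999, 0.051, -0.0], [-0.0, 0.0, -1.0]]
force: [0.3, -0.6, 0.1]
width: 0.423
```

Request:
send_rows(delta_pos=[[0,0,0],[0,0,0],[0,0,0],[0,0,0],[0,0,0],[0,0,0],[0,0,0],[0,0,0],[0,0,0],[0,0,0],[0,0,0],[0,0,0],[0,0,0],[0,0,0],[0,0,0]], turn=[[0,0,-0.14],[0,0,-0.14],[0,0,-0.14],[0,0,-0.14],[0,0,-0.14],[0,0,-0.14],[0,0,-0.14],[0,0,-0.14],[0,0,-0.14],[0,0,-0.14],[0,0,-0.14],[0,0,-0.14],[0,0,-0.14],[0,0,-0.09],[0,0,0]], grip=[0.42,0.42,0.42,0.42,0.42,0.42,0.42,0.42,0.42,0.42,0.42,0.42,0.42,0.42,0.42])

```text
clock: 17.6
ee_pos: [0.593, -0.0394, 0.097]
tool_rot: [[-0.927, -0.375, 0.0], [-0.375, 0.927, -0.0], [-0.0, -0.0, -1.0]]
force: [0.4, 1.0, 0.0]
width: 0.419
```

```bash
python3 - <<'E'
from lvl import *
s=robot.observe(); print(s['ee_pos'],s['joint_pos'],s['tool_rot'],s['force'],s['width']); lvl()
c=cap('wrist'); hsv=cv2.cvtColor(c['image'],cv2.COLOR_RGB2HSV).astype(int); save(c['image'],'w3.png')
E
```

```text
[ 0.59296775 -0.03936051  0.09702027] [-2.54155508e-01  6.52174979e-01  1.61611097e+00 -3.12333147e-05
  8.73262752e-01 -2.20905816e+00] [[-9.27126172e-01 -3.74749330e-01  3.65253902e-05]
 [-3.74749332e-01  9.27126171e-01 -3.42209362e-05]
 [-2.10393723e-05 -4.54149911e-05 -9.99999999e-01]] [0.44261209 0.9505171  0.02956787] 0.4192997638313422
scene plate 1589 [ 0.768  -0.008   0.1097] 0.0016 red 32 [ 0.7792 -0.084   0.1166] [0.1123 0.1134 0.114  0.1142 0.1143 0.1143 0.1148 0.1151 0.1152 0.1153
 0.116  0.1161 0.1162 0.1162 0.1164 0.1165 0.1166 0.1169 0.1169 0.117
 0.1172 0.1174 0.1175 0.1177 0.1178 0.1181 0.1181 0.1182 0.1184 0.1187
 0.1192 0.1219]
top plate 934 [ 0.7708 -0.0128  0.1096] 0.0036 red 18 [ 0.779  -0.0848  0.1163] [0.1072 0.1122 0.1124 0.113  0.113  0.1133 0.1142 0.1145 0.1158 0.1167
 0.1171 0.1171 0.1173 0.1177 0.1177 0.1203 0.122  0.1293]
```

Request:
send_rows(delta_pos=[[0,0,0],[0,0,0],[0,0,0],[0,0,0],[0,0,0],[0,0,0],[0,0,0],[0,0,0],[0,0,0],[0,0,0],[0,0,0],[0,0,0],[0,0,0],[0,0,0],[0,0,0],[0,0,0],[0,0,0],[0,0,0],[0,0,0],[0,0,0]], turn=[[0,0,0],[0,0,0],[0,0,0],[0,0,0],[0,0,0],[0,0,0],[0,0,0],[0,0,0.1],[0,0,0.14],[0,0,0.14],[0,0,0.14],[0,0,0.14],[0,0,0.14],[0,0,0.14],[0,0,0.14],[0,0,0.14],[0,0,0.14],[0,0,0.14],[0,0,0.14],[0,0,0.14]], grip=[0,0,0,0,0,0,0,0,0,0,0,0,0,0,0,0,0,0,0,0])

```text
clock: 19.75
ee_pos: [0.5915, -0.0393, 0.0969]
tool_rot: [[-0.169, 0.986, -0.003], [0.986, 0.169, -0.0], [0.001, -0.003, -1.0]]
force: [-2.7, 1.7, 2.3]
width: 0.229
```

Request:
send_rows(delta_pos=[[0,0,0],[0,0,0],[0,0,0],[0,0,0],[0,0,0],[0,0,0],[0,0,0],[0,0,0],[0,0,0],[0,0,0],[0,0,0],[0,0,0],[0,0,0],[0,0,0],[0,0,0],[0,0,0],[0,0,0],[0,0,0],[0,0,0],[0,0,0]], turn=[[0,0,0.14],[0,0,0.14],[0,0,0.14],[0,0,0.14],[0,0,0.14],[0,0,0.14],[0,0,0.14],[0,0,0.14],[0,0,0.14],[0,0,0.14],[0,0,0.14],[0,0,0.14],[0,0,0.14],[0,0,0.14],[0,0,0.14],[0,0,0.14],[0,0,0.14],[0,0,0.14],[0,0,0.14],[0,0,0]], grip=[0,0,0,0,0,0,0,0,0,0,0,0,0,0,0,0,0,0,0,0])

```text
clock: 21.75
ee_pos: [0.5917, -0.0379, 0.0969]
tool_rot: [[0.608, -0.794, -0.003], [-0.794, -0.608, 0.002], [-0.003, 0.001, -1.0]]
force: [-1.4, 5.7, 1.8]
width: 0.229
```

```bash
python3 - <<'E'
from lvl import *
s=robot.observe(); print(s['ee_pos'],s['joint_pos'],s['force'],s['torque'],s['width']); lvl()
c=cap('scene'); save(c['image'][225:305,270:370],'s4.png',7)
E
```

```text
[ 0.59174469 -0.03790538  0.09693624] [-2.53157904e-01  6.51817319e-01  1.61741010e+00  2.18566448e-03
  8.75437833e-01  2.23311682e+00] [-1.39039521  5.74707937  1.82512321] [ 1.13253176  0.47841053 -0.05247686] 0.22938022333943206
scene plate 1558 [ 0.7674 -0.0085  0.1166] 0.0016 red 34 [ 0.7792 -0.0829  0.1165] [0.1121 0.1136 0.1142 0.1148 0.1152 0.1152 0.1153 0.1153 0.1153 0.1156
 0.1156 0.1157 0.1158 0.1162 0.1163 0.1164 0.1165 0.1165 0.1169 0.117
 0.1171 0.1173 0.1179 0.118  0.1183 0.1183 0.1184 0.1185 0.1185 0.1185
 0.1185 0.119  0.1194 0.1229]
top plate 941 [ 0.7688 -0.0129  0.1168] 0.0038 red 18 [ 0.7786 -0.0848  0.1176] [0.1144 0.1145 0.1149 0.1156 0.1156 0.1167 0.1171 0.1172 0.1174 0.1179
 0.1182 0.1188 0.119  0.1202 0.1206 0.1219 0.1254 0.1302]
```

View pics/s4.png

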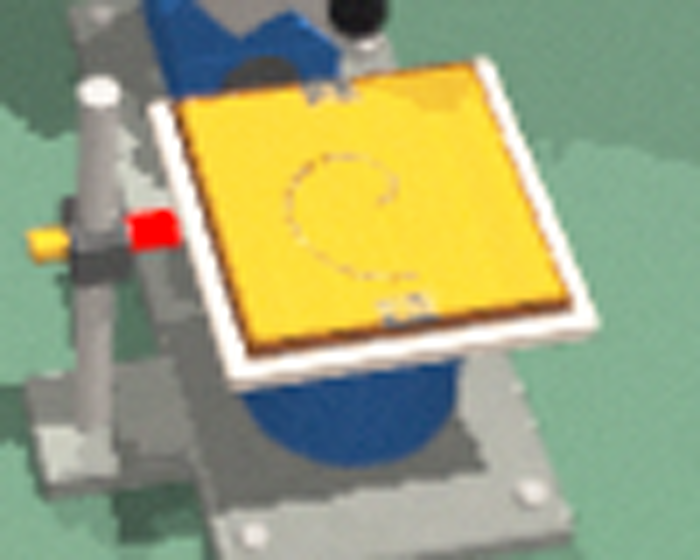

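The pointer (red, at about (155,230) in the crop) and the brass top read within about 0.5 mm of each other. I'll release, lift clear and check from close with the wrist camera before pressing. The jaws stay at 0.42 because the knob lies along the jaw axis.

Request:
send_rows(delta_pos=[[0,0,0],[0,0,0],[0,0,0],[0,0,0],[0,0,0],[0,0,-20],[0,0,-35],[0,0,-35],[0,0,-35],[12,-27,0],[12,-28,0],[12,-28,0],[11,-28,0],[0,0,0],[0,0,0]], turn=[[0,0,0.1],[0,0,0],[0,0,0],[0,0,0],[0,0,0],[0,0,0],[0,0,0],[0,0,0],[0,0,0],[0,0,0],[0,0,0],[0,0,0],[0,0,0],[0,0,0],[0,0,0]], grip=[0,0,0.42,0.42,0.42,0.42,0.42,0.42,0.42,0.42,0.42,0.42,0.42,0.42,0.42])

```text
clock: 23.4
ee_pos: [0.7118, -0.0209, 0.2213]
tool_rot: [[0.528, -0.849, -0.001], [-0.849, -0.528, -0.0], [-0.0, 0.001, -1.0]]
force: [-0.2, -0.8, 0.6]
width: 0.422
```

```bash
python3 - <<'E'
from lvl import *
s=robot.observe(); print(s['ee_pos'],s['joint_pos'],s['force'],s['width']); lvl()
c=cap('wrist'); o=cloud(c); np.save('w5.npy',c,allow_pickle=True)
hsv=cv2.cvtColor(c['image'],cv2.COLOR_RGB2HSV).astype(int)
rd=((hsv[...,0]<6)|(hsv[...,0]>174))&(hsv[...,1]>180)&(o[...,2]>.1)&(o[...,2]<.14)&(np.hypot(o[...,0]-.778,o[...,1]+.085)<.03)
pl=(abs(hsv[...,0]-22)<10)&(hsv[...,1]>120)&(o[...,2]>.1)&(o[...,2]<.13)
print('wrist red',rd.sum(),np.percentile(o[rd][:,2],[5,25,50,75,95]).round(4),np.median(o[rd],0),'plate',pl.sum(),np.percentile(o[pl][:,2],[5,25,50,75,95]).round(4))
# scene crank
for n in('scene','top'):
    c2=cap(n);o2=cloud(c2);h2=cv2.cvtColor(c2['image'],cv2.COLOR_RGB2HSV).astype(int)
    b=(abs(h2[...,0]-26)<8)&(h2[...,1]>140)&(np.hypot(o2[...,0]-.592,o2[...,1]+.039)<.04)&(o2[...,2]>.122); print(n,'boss top',b.sum(),np.nanmedian(o2[b],0))
save(c['image'],'w5.png')
E
```

```text
[ 0.71180016 -0.02089176  0.22125259] [-1.85563400e-01  6.52343766e-01  1.18932504e+00 -6.98846308e-04
  1.30122907e+00  2.39940263e+00] [-0.17716181 -0.77519783  0.60407174] 0.4219509112780415
scene plate 1628 [ 0.7659 -0.0109  0.1169] 0.04 red 32 [ 0.7788 -0.084   0.1167] [0.1126 0.1134 0.1135 0.1147 0.1147 0.1149 0.1152 0.1154 0.1156 0.1157
 0.1158 0.1163 0.1164 0.1165 0.1166 0.1167 0.1167 0.1168 0.1168 0.1169
 0.117  0.1174 0.1175 0.1177 0.1177 0.1177 0.118  0.1181 0.1184 0.1187
 0.1191 0.1239]
top plate 69 [0.7566 0.0317 0.1177] 0.0535 red 17 [ 0.7791 -0.0848  0.1169] [0.1078 0.1128 0.1135 0.1149 0.1161 0.1164 0.1165 0.1166 0.1169 0.117
 0.1173 0.1176 0.1177 0.1181 0.1195 0.1195 0.1212]
wrist red 459 [0.1165 0.1174 0.1179 0.1185 0.1194] [ 0.77819893 -0.08360425  0.11791497] plate 17572 [0.1172 0.118  0.1184 0.1189 0.1197]
scene boss top 52 [ 0.59597235 -0.03973835  0.13028366]
top boss top 34 [ 0.59188106 -0.03974079  0.1310906 ]
```

View pics/w5.png

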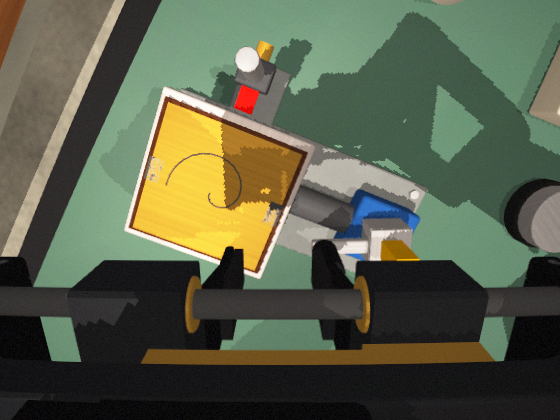

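Close view: red tongue at (247,98) and brass plate at (215,180). The wrist depth gives pointer 0.1179 and plate 0.1184, so level within 0.5 mm. The crank is home. Next the ivory console, not the pink one.

Request:
send_rows(delta_pos=[[11,34,0],[11,35,0],[11,35,0],[12,35,0],[12,35,0],[12,35,0],[12,35,0],[12,35,0],[11,34,0],[11,34,0],[0,0,20],[0,0,0],[0,0,0],[0,0,0]], turn=[[0,0,0],[0,0,0],[0,0,0],[0,0,0],[0,0,0],[0,0,0],[0,0,0],[0,0,0],[0,0,0],[0,0,0],[0,0,0],[0,0,0],[0,0,0],[0,0,0]], grip=[0,0,0,0,0,0,0,0,0,0,0,0,0,0])

```text
clock: 25.05
ee_pos: [0.4787, -0.3012, 0.2028]
tool_rot: [[0.529, -0.849, 0.001], [-0.849, -0.529, -0.001], [0.001, -0.0, -1.0]]
force: [0.6, 0.4, -0.3]
width: 0.006
```

```bash
python3 - <<'E'
from h import *
s=robot.observe(); T=s['ee_pos'];R=s['tool_rot'];print(T,s['width'])
c=cap('wrist'); o=cloud(c); hsv=cv2.cvtColor(c['image'],cv2.COLOR_RGB2HSV).astype(int)
g=(hsv[...,0]>50)&(hsv[...,0]<80)&(hsv[...,1]>180)&(o[...,2]>.062)&(o[...,2]<.08)
n,l,st,ce=cv2.connectedComponentsWithStats(g.astype(np.uint8))
for i in range(1,n):
    if st[i,4]>60: b=atz(c,[ce[i]],.068)[0]; print(st[i],ce[i],b,np.median(o[l==i],0),'tool mm',R.T@(b-T)*1000)
save(c['image'],'w6.png')
E
```

```text
[ 0.47873796 -0.3012423   0.2028296 ] 0.005638992190864984
[ 69  43  16  14 106] [76.59433962 50.1509434 ] [ 0.69280211 -0.32312609  0.068     ] [ 0.69090229 -0.32368159  0.07166535] tool mm [ 131.68072688 -170.01146156  135.04691822]
[264 187  30  31 430] [281.52093023 202.25581395] [ 0.47503833 -0.30202939  0.068     ] [ 0.47409211 -0.30412538  0.07252032] tool mm [ -1.44439829   3.60820449 134.82663414]
```

View pics/w6.png

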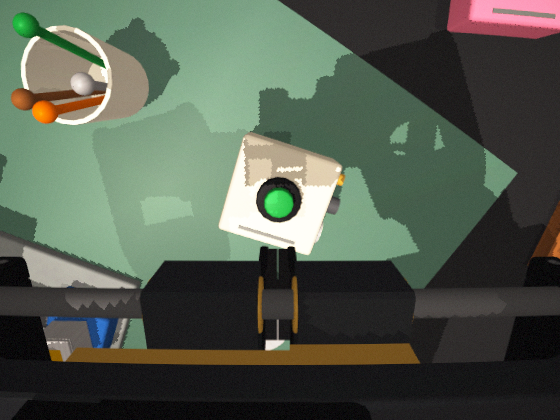

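Ivory console confirmed, with its green button at (279,203); the pink one is at the top right. Pressing now.

Request:
send_rows(delta_pos=[[-1,3,30],[0,0,40],[0,0,35],[0,0,18],[0,0,5],[0,0,3],[0,0,3],[0,0,3],[0,0,2],[0,0,2.5],[0,0,0],[0,0,0],[0,0,0]], turn=[[0,0,0],[0,0,0],[0,0,0],[0,0,0],[0,0,0],[0,0,0],[0,0,0],[0,0,0],[0,0,0],[0,0,0],[0,0,0],[0,0,0],[0,0,0]], grip=[0,0,0,0,0,0,0,0,0,0,0,0,0])

```text
clock: 26.4
ee_pos: [0.4758, -0.3023, 0.0659]
tool_rot: [[0.529, -0.849, 0.002], [-0.849, -0.529, -0.002], [0.003, -0.001, -1.0]]
force: [-5.7, 6.8, 31.6]
width: 0.004
```

```bash
python3 - <<'E'
from h import *
s=robot.observe(); print(s['ee_pos'],s['force'],s['torque'],s['tool_rot'][:,2])
c=cap('scene'); w=cap('wrist'); u=proj(c,[[.476,-.302,.068]])[0].astype(int); v=proj(w,[[.476,-.302,.066]])[0].astype(int); print(u,v)
a=c['image'][u[1]-30:u[1]+30,u[0]-30:u[0]+30]; y=min(v[1]-60,300); b=w['image'][y:y+120,v[0]-60:v[0]+60]
save(np.hstack([cv2.resize(a,(400,400),interpolation=2),cv2.resize(b,(400,400),interpolation=2)]),'p7.png')
E
```

```text
[ 0.47575953 -0.30231775  0.06592659] [-5.74184044  6.77386361 31.55757588] [1.30977716 1.1077045  0.00968949] [ 0.0024703  -0.0019513  -0.99999505]
[215 192] [277 265]
```

View pics/p7.png

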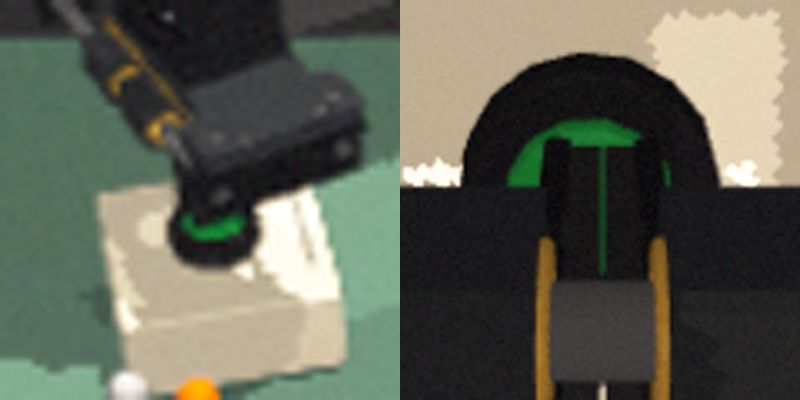

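The fingers sit on the green cap. I'll check from the depth whether the cap is really down, comparing cap, ring and console top.

```bash
python3 - <<'E'
from h import *
w=cap('wrist');o=cloud(w);h=cv2.cvtColor(w['image'],cv2.COLOR_RGB2HSV).astype(int)
r=np.hypot(o[...,0]-.476,o[...,1]+.302); z=o[...,2]
g=(h[...,0]>45)&(h[...,0]<85)&(h[...,1]>120)&(r<.03)
k=(h[...,2]<60)&(r<.032)&(z<.075)&(z>.045); i=(h[...,1]<80)&(h[...,2]>110)&(r<.05)&(z<.06)
for n,m in(('green',g),('ring',k),('ivory',i)): print(n,m.sum(),np.nanpercentile(z[m],[5,25,50,75,95]).round(4))
print('green xy',np.nanmin(o[g],0),np.nanmax(o[g],0)); 
tx=robot.observe()['tool_rot']; T=robot.observe()['ee_pos']
for n,m in(('green',g),('ring',k)): q=(o[m]-T)@tx*1000; print(n,np.nanpercentile(q,[2,98],axis=0).round(1))
E
```

```text
green 443 [0.0627 0.0643 0.0659 0.0678 0.0925]
ring 1846 [0.0561 0.062  0.0627 0.0633 0.0715]
ivory 10592 [0.0493 0.0504 0.0508 0.0513 0.0519]
green xy [ 0.46756513 -0.33142168  0.06144027] [ 0.50074973 -0.29563232  0.18372355]
green [[   2.2  -15.1 -116.2]
 [  26.2   10.3    3.8]]
ring [[  1.9 -21.8  -7.8]
 [ 20.6  16.4  11.5]]
```

Cap reads about 0.065 against ring 0.062, so it may not be fully down. My fingers are also about 3 mm off centre in tool y. I'll lift, re-centre and measure the raised cap.

Request:
send_rows(delta_pos=[[0,0,-10],[0,0,-15],[1.5,-2.7,0],[0,0,0],[0,0,0]], turn=[[0,0,0],[0,0,0],[0,0,0],[0,0,0],[0,0,0]], grip=[0,0,0,0,0])

```text
clock: 27.05
ee_pos: [0.4782, -0.3022, 0.0851]
tool_rot: [[0.528, -0.849, -0.0], [-0.849, -0.528, -0.0], [-0.0, 0.0, -1.0]]
force: [-0.0, 0.1, -0.8]
width: 0.006
```

```bash
cat > btn.py <<'E'
from h import *
s=robot.observe();T=s['ee_pos'];R=s['tool_rot'];print(T,s['force'])
w=cap('wrist');o=cloud(w);h=cv2.cvtColor(w['image'],cv2.COLOR_RGB2HSV).astype(int)
r=np.hypot(o[...,0]-.476,o[...,1]+.302); z=o[...,2]
g=(h[...,0]>45)&(h[...,0]<85)&(h[...,1]>120)&(r<.03)&(z<.08)
k=(h[...,2]<60)&(r<.032)&(z<.07)&(z>.055); i=(h[...,1]<80)&(h[...,2]>110)&(r<.05)&(z<.06)
for n,m in(('green',g),('ring',k),('ivory',i)):
    q=(o[m]-T)@R*1000; print(n,m.sum(),np.nanpercentile(z[m],[5,25,50,75,95]).round(4),np.nanpercentile(q,[2,98],axis=0).round(1).tolist())
# ring circle fit: outer boundary points at z .062
p=o[k][:,:2]; hull=cv2.convexHull(p.astype(np.float32)*1000)[:,0]; (c0,rad)=cv2.minEnclosingCircle(hull); print('ring circle',c0,rad)
E
python3 btn.py
```

```text
[ 0.47822319 -0.30220117  0.08510818] [-0.0286503   0.05732835 -0.75010586]
green 733 [0.063  0.0682 0.0717 0.0726 0.0735] [[-2.9, -13.4, 11.3], [11.6, 12.4, 22.6]]
ring 1546 [0.0578 0.062  0.0627 0.0632 0.0638] [[-6.9, -20.4, 21.1], [19.3, 19.5, 28.9]]
ivory 9659 [0.0494 0.0504 0.0509 0.0513 0.0519] [[-11.8, -44.5, 32.9], [46.3, 47.1, 47.0]]
ring circle (478.29541015625, -301.400390625) 21.355693817138672
```

Depth puts the raised cap at about 0.072 and the pressed cap at about 0.066. So the first press did go about 6 mm, to the stop (31 N). I'll press once more, centred and softer, to make sure.

Request:
send_rows(delta_pos=[[-1,0,10],[0,0,3],[0,0,3],[0,0,2],[0,0,2],[0,0,2],[0,0,2],[0,0,0],[0,0,0],[0,0,0]], turn=[[0,0,0],[0,0,0],[0,0,0],[0,0,0],[0,0,0],[0,0,0],[0,0,0],[0,0,0],[0,0,0],[0,0,0]], grip=[0,0,0,0,0,0,0,0,0,0])

```text
clock: 28.1
ee_pos: [0.4771, -0.3008, 0.0659]
tool_rot: [[0.529, -0.849, -0.0], [-0.849, -0.529, -0.0], [0.0, 0.0, -1.0]]
force: [-6.8, 5.7, 32.1]
width: 0.008
```

```bash
python3 btn.py
```

```text
[ 0.47708584 -0.30082012  0.0659146 ] [-6.78260487  5.74169772 32.13689026]
green 408 [0.0626 0.064  0.0655 0.0662 0.0723] [[2.7, -13.6, -11.2], [13.6, 12.0, 3.8]]
ring 1713 [0.0573 0.0621 0.0627 0.0632 0.0661] [[1.7, -20.2, -2.7], [21.2, 18.6, 10.1]]
ivory 10673 [0.0494 0.0504 0.0508 0.0513 0.0519] [[-3.0, -44.0, 13.8], [48.4, 46.7, 28.6]]
ring circle (479.29168701171875, -303.3680419921875) 21.11301040649414
```

It stopped at the same height (0.0659) and the cap fell about 6 mm, so the button was fully down. Retracting for the final check.

Request:
send_rows(delta_pos=[[0,0,-10],[0,0,-30],[0,0,-40],[0,0,-40],[0,0,-30],[0,0,0],[0,0,0]], turn=[[0,0,0],[0,0,0],[0,0,0],[0,0,0],[0,0,0],[0,0,0],[0,0,0]], grip=[0,0,0,0,0,0,0])

```text
clock: 28.85
ee_pos: [0.4778, -0.3015, 0.2119]
tool_rot: [[0.528, -0.849, 0.001], [-0.849, -0.528, -0.001], [0.002, -0.0, -1.0]]
force: [-0.5, 0.9, -0.3]
width: 0.007
```

```bash
python3 btn.py; python3 - <<'E'
from lvl import *
lvl()
for n in('scene','top'):
    c=cap(n); o=cloud(c); h=cv2.cvtColor(c['image'],cv2.COLOR_RGB2HSV).astype(int)
    b=(abs(h[...,0]-26)<8)&(h[...,1]>140)&(np.hypot(o[...,0]-.592,o[...,1]+.039)<.04)&(o[...,2]>.122); print(n,'boss top',b.sum(),np.nanmedian(o[b],0))
    for t in ['cup_center','oil_center','vise_center','anvil_center']:
        d=optics.landmark_of(t,n)[:1]; print(t,[np.round(x['centre'][::-1]) for x in d])
c=cap('scene'); save(c['image'],'end.png',1.4)
E
```

```text
[ 0.47778991 -0.30147085  0.21190407] [-0.54083787  0.93352242 -0.27924819]
green 693 [0.0655 0.0719 0.0726 0.0732 0.074 ] [[-13.4, -12.9, 137.6], [11.7, 11.8, 149.0]]
ring 652 [0.0603 0.0621 0.0627 0.0633 0.064 ] [[-20.1, -20.1, 147.3], [19.5, 18.9, 154.3]]
ivory 5939 [0.0495 0.0504 0.0509 0.0514 0.0521] [[-45.9, -43.6, 159.5], [45.7, 46.5, 163.2]]
ring circle (478.0057678222656, -301.0011901855469) 21.204790115356445
scene plate 1556 [ 0.7674 -0.0082  0.1167] 0.0015 red 33 [ 0.7794 -0.0837  0.1167] [0.1131 0.1141 0.1146 0.1148 0.1152 0.1152 0.1152 0.1157 0.1158 0.1158
 0.1158 0.1163 0.1163 0.1165 0.1165 0.1167 0.1167 0.1167 0.1167 0.1168
 0.1173 0.1174 0.1175 0.1175 0.1176 0.1177 0.1179 0.1183 0.1183 0.1184
 0.1186 0.1209 0.1241]
top plate 1026 [ 0.7649 -0.0064  0.1165] 0.0038 red 18 [ 0.7794 -0.0848  0.1173] [0.1117 0.112  0.1132 0.1133 0.1134 0.1154 0.1167 0.1171 0.1172 0.1174
 0.1185 0.1187 0.1195 0.1202 0.1208 0.1211 0.1223 0.1254]
scene boss top 58 [ 0.59565122 -0.03806537  0.13051712]
cup_center [array([209., 243.])]
oil_center [array([439., 242.])]
vise_center [array([359., 188.])]
anvil_center [array([264., 192.])]
top boss top 35 [ 0.59173349 -0.03974094  0.13069317]
cup_center [array([334., 183.])]
oil_center [array([152., 185.])]
vise_center [array([206., 258.])]
anvil_center [array([294., 259.])]
```

View pics/end.png

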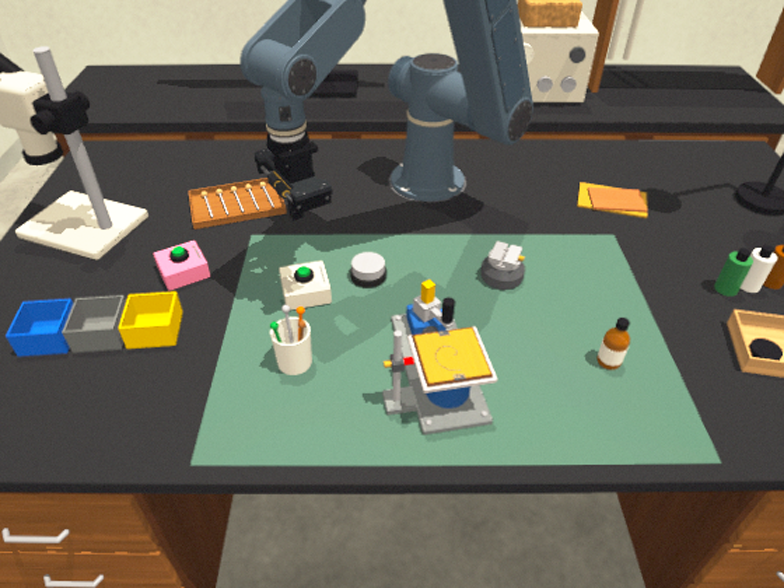

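The crank stands upright on the drive at (428,300), and the plate at (452,357) is level with the red pointer at (408,361). The button is up again, the cup, bottle, vise and block haven't moved, and the arm is clear.

```bash
python3 -c "
from station import job_done; print(job_done())"
```

```text
the job is handed in; nothing more can be done
None
```

The job is handed in: the crank is home on the drive, the plate is wound up level with the pointer, and the lock button has been pressed and let go. I gripped the boss, seated the crank, wound about 1.4 turns clockwise in two grips, then pressed the ivory console's green button with the shut fingers. It took about 29 s of the 70 s allowed. The hand-in gives no verdict.

**Level:** In the final check the plate read 0.1167 m (scene) and 0.1165 m (top). The pointer read 0.1167 m and 0.1173 m, a difference of at most 0.8 mm. The close wrist view before pressing gave 0.5 mm.

**Crank and other items:** The boss is upright on the drive axis. The cup, bottle, vise and block show no shift beyond detector noise of about 4 pixels.

**Button heights disagreed:** The raised cap measured about 72 mm, where the description says 68 mm. I pressed it twice because of this. Both presses stopped at the same height with about 32 N, and the cap dropped about 6 mm, so I take it as fully down. It read about 72 mm again afterwards.

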